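Change over the battery packs between chargers and carrying case

ROBOT

A 7-joint arm with a two-finger parallel gripper is mounted at the origin on the work surface. World frame = base frame: x ahead of the robot, y to its left, z up, the work surface at z = 0. Lengths are in m, angles in rad, forces in N, time in s.
With the tool pointing down it reaches from about 0.4 to 0.75 m from the base axis. Payload 19.5 kg.
Tool frame: the origin (TCP) lies between the finger pads; the fingertips stand 22 mm ahead of it and the grasp point (between the pads) lies 3 mm ahead of it (ctrl.nose_length is the distance from the TCP to the fingertips, in m); z points along the fingers, y is the line along which they close (so a half turn about z gives the same grasp; the last joint's range is limited). The gripper opens to 85 mm and grips with 20 to 120 N. Pads are 22 mm wide; open, the fingers measure 114 mm over their backs; the gripper's body (76 mm by 85 mm) begins 54 mm behind the grasp point. The pads swing forward as they close: fully open they stand 13 mm farther back than shut.
Start: joints at [1.205, 0.707, -0.028, 1.485, 0.022, 0.951, -0.075], TCP at [0.183, -0.545, 0.253] pointing down, gripper open.
Joint ranges: [-2.71, 2.71], [-0.32, 2.16], [-1.57, 1.52], [0, 2.45], [-1.46, 4.6], [0, 2.02], [-2.83, 2.83]. Speed limits (rad/s): [1.89, 1.89, 2.57, 2.57, 3.01, 3.01, 3.01].

INTERFACE

Orientations are given as a rotation vector (axis times angle).
In Python, from bench import monitor, imaging, ctrl gives the robot as it stands.
- The arm moves only by the tool play_rows, never from a script. Its argument "series" is a list of rows, each an object of numbers: "x", "y", "z": the shift along the world's x, y, z in mm; "ax", "ay", "az": the turn, a rotation vector about the world's x, y, z in degrees; "jaw": the opening, from 0 (shut) to 1 (fully open). A call has 1 to 8 rows; each row is the pose to reach, as a shift and turn from the pose commanded when the call began; what a row does not reach only later rows make up. A row lasts 1/10 s, in which the tool goes at most 50 mm and 8.59 degrees, less where a joint would pass 70% of its speed; a pose out of reach is approached as far as the arm can. A call with a gripper value outside its range is refused whole. The fingers move at their own pace and stop on an object; "grip_force" is the grip in N (left out, the last holds). Time passes only in rows, so rows that repeat a pose let the fingers close. It gives the time, the measured TCP pose, the force, the opening and the grip force at its end, in the units of the state.
- monitor.get_state(): the state, without advancing time (a new reading comes with each control period).
- imaging.snapshot(name): name is "side" or "top"; returns the picture (480x640x3 uint8, blue, green, red); there is no depth.
- imaging.calibration(name): a dict with "K" (3x3 intrinsics, pixels), "R" (3x3) and "t" (3): a world point X has camera coordinates R X + t. Camera axes: x right, y down, z forward; pixel columns grow to the right and rows downward; lengths in m; the calibration is good to about 2 mm. A picture is of the moment at which its call begins. calibration takes no time and is no camera call.
- ctrl.close_job(): hands the job in; it is judged then, once.
The state is a dict: "t": time; "joints": joint angles; "qvel": joint speeds; "joint_torque": joint torques, N m; "tool_pos": TCP position; "orientation": TCP orientation; "ft_force": force on the tool from outside, world axes, zero at the start; "ft_torque": the same for the moment, N m; "width": finger opening in m; "grip_force": force on a finger pad.
Only numpy, scipy, OpenCV 4.12 (cv2) and the standard library are available. Lean on these libraries where they do the work, as an engineer would, in place of code of your own. Each camera call takes 0.05 s, during which the arm holds its last target. There are 200 camera calls.

TASK

Both packs on charge are full, and the two packs in the carrying case are flat. Change them over: put each flat pack into the charger of its own kind and each charged pack into the matching tray in the case, every pack upright and fully down in its place; the green mat is free for setting a pack aside meanwhile. Set the packs down rather than dropping them, and leave the multimeter where it lies.

Things in the scene. Friction and masses are not known exactly. Their poses are not given: they have to be found in the camera images.
- large_charged: charged large battery pack: an upright blue block 100 x 48 mm, 70 mm tall, about 0.42 kg, with a black charge gauge on its top face: all four segments of the gauge lit green. Origin at the centre of its underside, x along its length, y across its width, z up. It may be put in either way round. At the start it stands in the large pack's charger.
- slim_charged: charged slim battery pack: an upright cream block 75 x 34 mm, 70 mm tall, about 0.24 kg, with a black charge gauge on its top face: all four segments of the gauge lit green. Origin at the centre of its underside, x along its length, y across its width, z up. It may be put in either way round. At the start it stands in the slim pack's charger.
- large_flat: flat large battery pack: an upright blue block 100 x 48 mm, 70 mm tall, about 0.42 kg, with a black charge gauge on its top face: only the first segment of the gauge lit, red, the other three dark. Origin at the centre of its underside, x along its length, y across its width, z up. It may be put in either way round. At the start it stands in the large pack's tray in the case.
- slim_flat: flat slim battery pack: an upright cream block 75 x 34 mm, 70 mm tall, about 0.24 kg, with a black charge gauge on its top face: only the first segment of the gauge lit, red, the other three dark. Origin at the centre of its underside, x along its length, y across its width, z up. It may be put in either way round. At the start it stands in the slim pack's tray in the case.
- charger_large: charger for the large packs, fixed to the bench: a black desktop housing 140 x 110 mm, 38 mm high, with a low nose (34 mm long, 26 mm high) at its -x end that bears a blue colour plate and two lamps, and a 110 x 58 mm well in the top, 14 mm deep with bevelled edges, long side along x. Origin under the centre of the well at the bench surface; the well's floor, on which the pack stands, lies 24 mm above it.
- charger_slim: charger for the slim packs, fixed to the bench: a black desktop housing 140 x 110 mm, 38 mm high, with a low nose (34 mm long, 26 mm high) at its -x end that bears a cream colour plate and two lamps, and a 85 x 44 mm well in the top, 14 mm deep with bevelled edges, long side along x. Origin under the centre of the well at the bench surface; the well's floor, on which the pack stands, lies 24 mm above it.
- tray_large: tray for the large packs, one of two grey moulded trays (134 x 170 mm, 40 mm high) fixed side by side in the open black carrying case, marked with a blue strip; it has a 58 x 110 mm pocket, 20 mm deep with bevelled edges, long side along the tray's y. Origin under the centre of the pocket at the tray's underside (4 mm above the bench); the pocket's floor lies 20 mm above the origin. The case wall around the trays is 1 mm higher than their top.
- tray_slim: tray for the slim packs, one of two grey moulded trays (134 x 170 mm, 40 mm high) fixed side by side in the open black carrying case, marked with a cream strip; it has a 44 x 85 mm pocket, 20 mm deep with bevelled edges, long side along the tray's y. Origin under the centre of the pocket at the tray's underside (4 mm above the bench); the pocket's floor lies 20 mm above the origin. The case wall around the trays is 1 mm higher than their top.
- mat: green rubber mat, 150 x 110 mm, 3 mm thick, fixed and free of anything, the spot for setting a pack aside. Origin at the centre of its underside, on the bench; x along its 150 mm side.
- multimeter: yellow hand multimeter lying on its back beyond the mat, loose, 78 x 155 mm, 34 mm high (dial to 44 mm). Origin at the centre of its underside.
Things that resemble listed ones, but are neither listed nor needed, are in the scene too. Leave any brown or red look-alike of the tray_large alone.

How it is judged:
By the outcome, as a careful person would: the job done as asked, in the order asked, and still so for the second after the job is handed in, with the robot touching nothing.
It also fails if it takes over 141 s, if anything falls off the work surface, if the arm or the gripper's body presses on something with over 40 N, if the wrist force passes 120 N, or if a joint passes its speed limit or range.

## Working session

There is one attempt and no reset: what is moved stays moved. The work goes in short steps, Python scripts to look and compute and a tool call to move; the robot and the scene stay as the last step left them, time stands still between calls to the robot, and variables do not carry over. Pictures are saved under pics/ and viewed, at most 14 in all, crops included, and the job is handed in when it is done.

Besides the shell and the picture viewer there is one more tool, called after "Request:" as name(argument=value, ...) on one line, values as JSON. play_rows: Moves the arm, as the interface text tells. Its arguments: {"type":"object","properties":{"series":{"type":"array","items":{"type":"object","properties":{"x":{"type":"number"},"y":{"type":"number"},"z":{"type":"number"},"ax":{"type":"number"},"ay":{"type":"number"},"az":{"type":"number"},"jaw":{"type":"number"}}}},"grip_force":{"type":"number"}},"required":["series"]}

```bash
mkdir -p pics
python3 - <<'E'
from bench import monitor, imaging, ctrl
import cv2
for n in("top","side"):
    cv2.imwrite(f"pics/{n}0.png",imaging.snapshot(n)); c=imaging.calibration(n); print(n,c["K"].tolist(),c["R"].round(4).tolist(),c["t"].round(4).tolist())
s=monitor.get_state(); print({k:s[k] for k in("t","tool_pos","orientation","width")})
E
```

```text
top [[461.2184859785632, 0.0, 314.3521609183534], [0.0, 461.2184859785632, 236.2511227505094], [0.0, 0.0, 1.0]] [[-0.0167, -0.9999, 0.0029], [-0.9965, 0.0164, -0.0818], [0.0817, -0.0043, -0.9966]] [0.0669, 0.4966, 1.0746]
side [[507.1434907013028, 0.0, 316.9772340659399], [0.0, 507.1434907013028, 243.5759576125141], [0.0, 0.0, 1.0]] [[-0.7723, -0.6352, -0.0016], [-0.3149, 0.3851, -0.8675], [0.5517, -0.6695, -0.4974]] [0.4106, 0.2012, 1.0776]
{'t': 0.1, 'tool_pos': array([ 0.18288757, -0.54492716,  0.2528929 ]), 'orientation': array([-3.09959133e+00, -5.06295072e-01,  2.91897051e-04]), 'width': 0.085578400943392}
```

View pics/top0.png

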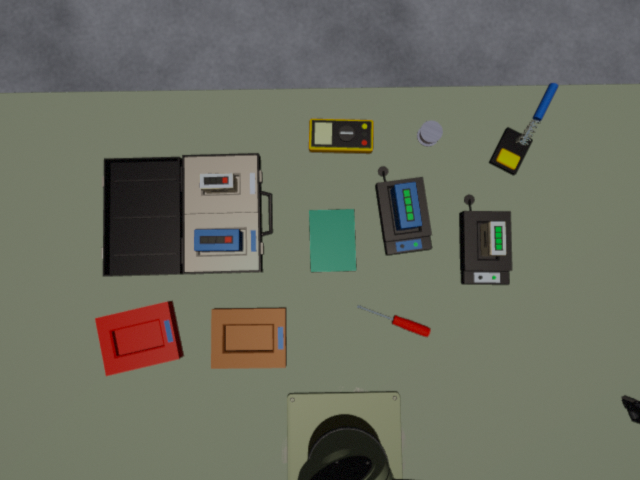

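View pics/side0.png

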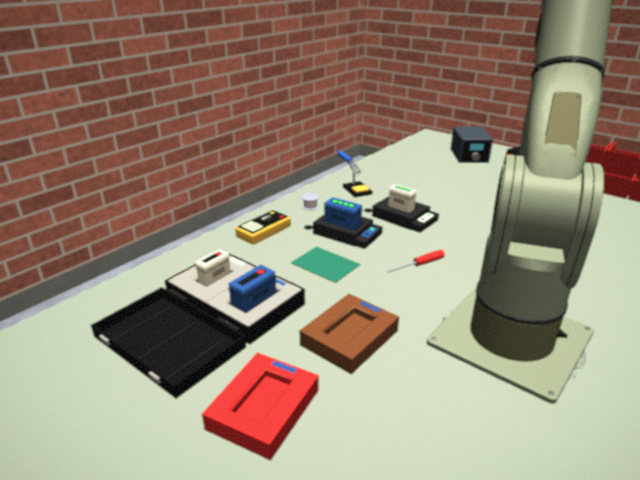

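Look-alikes: large tray candidates are grey/blue strip (222,243), brown (248,338) and red (138,338); I choose the grey one in the case. The flat packs are at (217,181) cream and (219,240) blue, both showing one red segment. The charged packs are at (406,205) blue and (497,238) cream, both with four green segments. Checking up close.

Run:
```python
import cv2,numpy as np
im=cv2.imread("pics/top0.png")
a=cv2.resize(im[145:280,178:278],None,fx=4,fy=4,interpolation=cv2.INTER_CUBIC)
b=cv2.resize(im[170:290,370:520],None,fx=4,fy=4,interpolation=cv2.INTER_CUBIC)
a=cv2.convertScaleAbs(a,alpha=1.3,beta=10);b=cv2.convertScaleAbs(b,alpha=1.6,beta=20)
cv2.imwrite("pics/ca.png",a);cv2.imwrite("pics/cb.png",b)
```

```text
(no output)
```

View pics/ca.png

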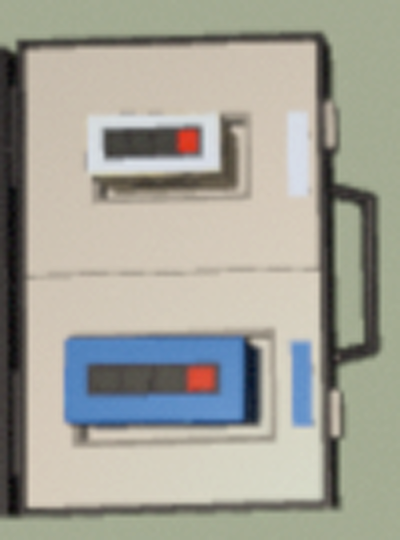

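View pics/cb.png

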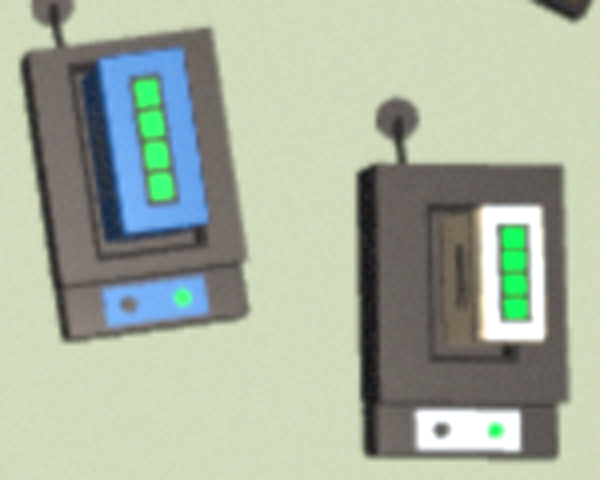

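The crops confirm it: both case packs show one red segment and the cream and blue strips sit beside the trays (crop 298,153 / 302,383). Both charger packs have four green segments. Fitting known rectangles to the corners.

```bash
cat > h.py <<'E'
import numpy as np
from scipy.optimize import least_squares
from bench import imaging
def proj(P,n="top"):
    c=imaging.calibration(n); q=(np.asarray(P)@c["R"].T+c["t"])@c["K"].T; return q[:,:2]/q[:,2:]
def fit(loc,z,px,g,n="top"):
    "loc: local xy corners (mm), returns x,y mm, yaw deg, rms px"
    loc=np.array(loc,float);px=np.array(px,float)
    def r(p):
        a=np.radians(p[2]);R=np.array([[np.cos(a),-np.sin(a)],[np.sin(a),np.cos(a)]])
        w=loc@R.T+p[:2]; return (proj(np.c_[w,np.full(len(w),z)]/1000,n)-px).ravel()
    s=least_squares(r,g); return s.x.round(1),np.sqrt((s.fun**2).mean()).round(2)
# corners in image order TL TR BR BL for yaw~0: TL=+x+y TR=+x-y BR=-x-y BL=-x+y ; h=(half x, half y)
def rect(hx,hy,idx=(0,1,2,3)): return [[(hx,hy),(hx,-hy),(-hx,-hy),(-hx,hy)][i] for i in idx]
def crop(pts,ox,oy,f=4): return [((u+.5)/f-.5+ox,(v+.5)/f-.5+oy) for u,v in pts]
E
python3 - <<'E'
from h import *
A=lambda p:crop(p,178,145)
B=lambda p:crop(p,370,170)
g=[450,0,0]
for name,l,z,p in [
("slim_flat",rect(17,37.5),94,A([(88,115),(221,115),(221,174),(88,172)])),
("large_flat",rect(24,50),94,A([(67,337),(246,337),(246,424),(65,424)])),
("pocket_slim",rect(22,42.5,(1,2,3)),44,A([(250,112),(250,198),(93,202)])),
("pocket_large",rect(29,55,(1,2,3)),44,A([(274,330),(274,439),(74,444)])),
("trays both",rect(134,85),44,A([(25,48),(320,40),(325,502),(27,508)])),
("large_ch",rect(50,24),94,B([(98,60),(184,48),(208,225),(124,238)])),
("well_large",rect(55,29,(0,2,3)),38,B([(70,67),(206,242),(100,257)])),
("hous_large",rect(70,55),38,B([(25,55),(212,28),(247,262),(58,288)])),
("slim_ch",rect(37.5,17),94,B([(480,206),(542,206),(545,342),(480,340)])),
("well_slim",rect(42.5,22,(0,2,3)),38,B([(430,206),(517,360),(430,358)])),
("hous_slim",rect(70,55),38,B([(365,165),(562,165),(568,402),(366,402)])),
("mat",rect(75,55),3,[(310,209),(355,209),(356,271),(311,271)]),
("meter",rect(39,77.5),34,[(311,120),(373,120),(373,152),(309,152)])]:
    print(name,*fit(l,z,p,g))
E
```

```text
slim_flat [619.9 276.   -1.1] 0.27
large_flat [487.4 275.1  -0.9] 0.12
pocket_slim [621.1 275.5   1.2] 1.41
pocket_large [486.4 274.2   0.8] 1.16
trays both [5.544e+02 2.749e+02 4.000e-01] 0.59
large_ch [ 557.5 -150.7    6.3] 0.22
well_large [ 558.2 -152.1    7.8] 0.83
hous_large [ 556.8 -151.6    6.7] 0.34
slim_ch [ 481.1 -346.8   -2.1] 0.24
well_slim [ 479.4 -345.2   -1.4] 1.07
hous_slim [ 480.  -341.9   -1.5] 1.05
mat [489.7  13.7  -0.5] 0.29
meter [735.6 -10.1  -1.3] 0.83
```

Pack poses match their places within ~2 mm. Starting with the slim charged pack: moving above it.

Request:
play_rows(series=[{"x": 298, "y": 198, "z": -93, "az": -20.2, "jaw": 1}, {"x": 298, "y": 198, "z": -93, "az": -20.2, "jaw": 1}, {"x": 298, "y": 198, "z": -93, "az": -20.2, "jaw": 1}, {"x": 298, "y": 198, "z": -93, "az": -20.2, "jaw": 1}, {"x": 298, "y": 198, "z": -93, "az": -20.2, "jaw": 1}, {"x": 298, "y": 198, "z": -93, "az": -20.2, "jaw": 1}, {"x": 298, "y": 198, "z": -93, "az": -20.2, "jaw": 1}, {"x": 298, "y": 198, "z": -93, "az": -20.2, "jaw": 1}], grip_force=60)

```text
schema error: expected keys x, y, z, ax, ay, az, jaw
```

Request:
play_rows(series=[{"x": 298, "y": 198, "z": -93, "ax": 0, "ay": 0, "az": -20.2, "jaw": 1}, {"x": 298, "y": 198, "z": -93, "ax": 0, "ay": 0, "az": -20.2, "jaw": 1}, {"x": 298, "y": 198, "z": -93, "ax": 0, "ay": 0, "az": -20.2, "jaw": 1}, {"x": 298, "y": 198, "z": -93, "ax": 0, "ay": 0, "az": -20.2, "jaw": 1}, {"x": 298, "y": 198, "z": -93, "ax": 0, "ay": 0, "az": -20.2, "jaw": 1}, {"x": 298, "y": 198, "z": -93, "ax": 0, "ay": 0, "az": -20.2, "jaw": 1}, {"x": 298, "y": 198, "z": -93, "ax": 0, "ay": 0, "az": -20.2, "jaw": 1}, {"x": 298, "y": 198, "z": -93, "ax": 0, "ay": 0, "az": -20.2, "jaw": 1}], grip_force=60)

```text
t: 0.9
tool_pos: [0.4844, -0.343, 0.1587]
orientation: [-3.139, 0.037, 0.0]
ft_force: [-1.3, -0.4, 0.9]
width: 0.0854
grip_force: 0.0
```

Run:
```python
from bench import monitor, imaging
import cv2,numpy as np
im=imaging.snapshot("side")[100:320,290:490]; 
t=imaging.snapshot("top")[170:300,420:560]
a=cv2.resize(im,(545,600),interpolation=cv2.INTER_CUBIC)[:520]
cv2.imwrite("pics/s1.png",np.hstack([cv2.resize(im,(400,440)),cv2.resize(t,(400,440))]))
s=monitor.get_state();print(s["t"],s["tool_pos"],s["orientation"],s["qvel"].round(3))
```

```text
1.0 [ 0.48305756 -0.344333    0.15898816] [-3.13937369e+00  3.83587937e-02  8.81162218e-04] [ 0.068 -0.032  0.035  0.029  0.013 -0.003  0.033]
```

View pics/s1.png

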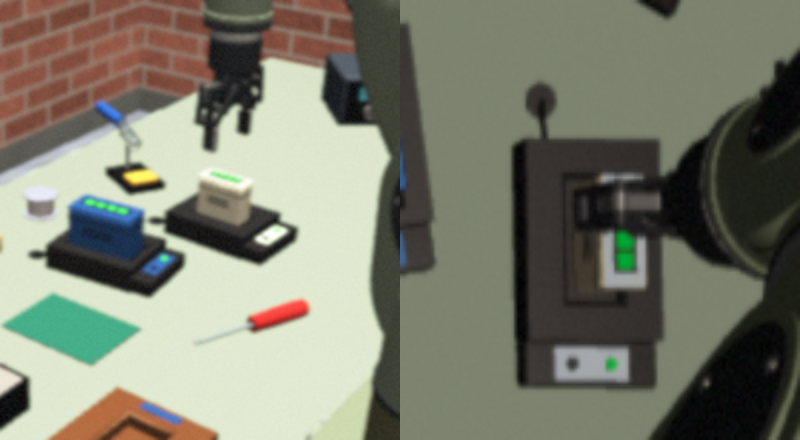

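Run:
```python
from h import *
for dy in(45,-45):
  for dx in(-11,11):
    P=[[.483+dx/1000,-.344+dy/1000,z] for z in(.137,.15,.2)]
    print(dy,dx,proj(P,"side").round(0).tolist(),proj(P).round(0).tolist())
print(fit(rect(37.5,17),94,[(470+i,v) for i,v in[(20,221),(35.5,221),(36,255),(20,255)]],[480,-346,0]))
```

```text
45 -11 [[398.0, 181.0], [399.0, 177.0], [400.0, 160.0]] [[483.0, 241.0], [486.0, 241.0], [495.0, 239.0]]
45 11 [[392.0, 179.0], [392.0, 175.0], [393.0, 159.0]] [[483.0, 231.0], [485.0, 230.0], [495.0, 228.0]]
-45 -11 [[414.0, 172.0], [414.0, 168.0], [416.0, 152.0]] [[526.0, 240.0], [529.0, 240.0], [540.0, 238.0]]
-45 11 [[408.0, 170.0], [408.0, 166.0], [410.0, 150.0]] [[525.0, 230.0], [528.0, 229.0], [540.0, 227.0]]
(array([ 481.1, -347.5,   -2.1]), np.float64(0.22))
```

Request:
play_rows(series=[{"x": 0, "y": 0, "z": 0, "ax": 0, "ay": 0, "az": 0, "jaw": 1}, {"x": 0, "y": 0, "z": 0, "ax": 0, "ay": 0, "az": 0, "jaw": 1}, {"x": 0, "y": 0, "z": 0, "ax": 0, "ay": 0, "az": 0, "jaw": 1}])

```text
t: 1.3
tool_pos: [0.4802, -0.348, 0.1606]
orientation: [3.141, -0.048, 0.0]
ft_force: [-0.2, 0.1, 0.7]
width: 0.0851
grip_force: 0.0
```

Fingers sit where expected, straddling the pack. Descend and grip.

Request:
play_rows(series=[{"x": 1, "y": 1, "z": -40, "ax": 0, "ay": 0, "az": 0, "jaw": 1}, {"x": 1, "y": 1, "z": -82, "ax": 0, "ay": 0, "az": 0, "jaw": 1}, {"x": 1, "y": 1, "z": -82, "ax": 0, "ay": 0, "az": 0, "jaw": 1}, {"x": 1, "y": 1, "z": -82, "ax": 0, "ay": 0, "az": 0, "jaw": 1}, {"x": 1, "y": 1, "z": -82, "ax": 0, "ay": 0, "az": 0, "jaw": 1}])

```text
t: 1.8
tool_pos: [0.4825, -0.3469, 0.0804]
orientation: [3.14, -0.046, 0.003]
ft_force: [0.2, -0.3, 0.2]
width: 0.0849
grip_force: 0.0
```

Request:
play_rows(series=[{"x": 0, "y": 0, "z": 0, "ax": 0, "ay": 0, "az": 0, "jaw": 0}, {"x": 0, "y": 0, "z": 0, "ax": 0, "ay": 0, "az": 0, "jaw": 0}, {"x": 0, "y": 0, "z": 0, "ax": 0, "ay": 0, "az": 0, "jaw": 0}, {"x": 0, "y": 0, "z": 0, "ax": 0, "ay": 0, "az": 0, "jaw": 0}, {"x": 0, "y": 0, "z": 0, "ax": 0, "ay": 0, "az": 0, "jaw": 0}, {"x": 0, "y": 0, "z": 0, "ax": 0, "ay": 0, "az": 0, "jaw": 0}, {"x": 0, "y": 0, "z": 0, "ax": 0, "ay": 0, "az": 0, "jaw": 0}, {"x": 0, "y": 0, "z": 0, "ax": 0, "ay": 0, "az": 0, "jaw": 0}], grip_force=60)

```text
t: 2.6
tool_pos: [0.4821, -0.3462, 0.0788]
orientation: [3.141, -0.045, 0.001]
ft_force: [-1.0, 2.2, 7.6]
width: 0.0336
grip_force: 59.2
```

Request:
play_rows(series=[{"x": 0, "y": 0, "z": 20, "ax": 0, "ay": 0, "az": 0, "jaw": 0}, {"x": 0, "y": 0, "z": 50, "ax": 0, "ay": 0, "az": 0, "jaw": 0}, {"x": 0, "y": 0, "z": 85, "ax": 0, "ay": 0, "az": 0, "jaw": 0}, {"x": 0, "y": 0, "z": 112, "ax": 0, "ay": 0, "az": 0, "jaw": 0}, {"x": 0, "y": 30, "z": 112, "ax": 0, "ay": 0, "az": 2, "jaw": 0}, {"x": 2, "y": 70, "z": 112, "ax": 0, "ay": 0, "az": 2, "jaw": 0}, {"x": 4, "y": 115, "z": 112, "ax": 0, "ay": 0, "az": 2, "jaw": 0}, {"x": 4, "y": 160, "z": 112, "ax": 0, "ay": 0, "az": 2, "jaw": 0}])

```text
t: 3.4
tool_pos: [0.4857, -0.1845, 0.1903]
orientation: [-3.141, -0.009, -0.0]
ft_force: [1.9, -0.8, -2.8]
width: 0.0333
grip_force: 60.3
```

Request:
play_rows(series=[{"x": 0, "y": 45, "z": 0, "ax": 0, "ay": 0, "az": 0, "jaw": 0}, {"x": 2, "y": 90, "z": 0, "ax": 0, "ay": 0, "az": 0, "jaw": 0}, {"x": 4, "y": 135, "z": 0, "ax": 0, "ay": 0, "az": 0, "jaw": 0}, {"x": 4, "y": 170, "z": -20, "ax": 0, "ay": 0, "az": 0, "jaw": 0}, {"x": 4, "y": 190, "z": -50, "ax": 0, "ay": 0, "az": 0, "jaw": 0}, {"x": 4, "y": 200, "z": -80, "ax": 0, "ay": 0, "az": 0, "jaw": 0}, {"x": 4, "y": 200, "z": -110, "ax": 0, "ay": 0, "az": 0, "jaw": 0}, {"x": 4, "y": 200, "z": -110, "ax": 0, "ay": 0, "az": 0, "jaw": 0}])

```text
t: 4.2
tool_pos: [0.4886, 0.0141, 0.0778]
orientation: [3.142, 0.01, -0.007]
ft_force: [0.4, -0.1, -0.5]
width: 0.0333
grip_force: 60.2
```

Run:
```python
from bench import monitor, imaging
import cv2,numpy as np
im=imaging.snapshot("side")[150:340,200:460]
cv2.imwrite("pics/s2.png",cv2.resize(im,None,fx=2.5,fy=2.5))
s=monitor.get_state();print(s["t"],s["tool_pos"],s["orientation"],s["ft_force"],s["width"])
```

```text
4.25 [0.48933149 0.01368452 0.07973199] [ 3.14148769  0.00928481 -0.00391709] [-0.16732423  0.024423   -0.9754046 ] 0.03345629501679609
```

View pics/s2.png

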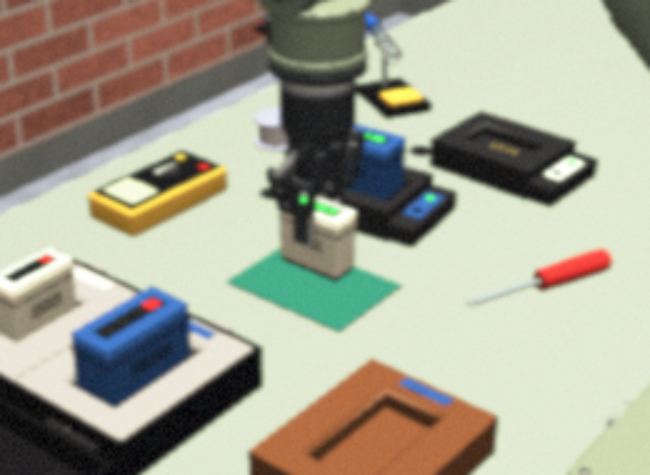

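Pack is held upright over the mat (picture: base near 320,265). Lower slowly, then open.

Request:
play_rows(series=[{"x": 0, "y": 0, "z": -8, "ax": 0, "ay": 0, "az": 0, "jaw": 0}, {"x": 0, "y": 0, "z": -15, "ax": 0, "ay": 0, "az": 0, "jaw": 0}, {"x": 0, "y": 0, "z": -19, "ax": 0, "ay": 0, "az": 0, "jaw": 0}, {"x": 0, "y": 0, "z": -20, "ax": 0, "ay": 0, "az": 0, "jaw": 0}, {"x": 0, "y": 0, "z": -21, "ax": 0, "ay": 0, "az": 0, "jaw": 0}, {"x": 0, "y": 0, "z": -22, "ax": 0, "ay": 0, "az": 0, "jaw": 0}, {"x": 0, "y": 0, "z": -22, "ax": 0, "ay": 0, "az": 0, "jaw": 0}, {"x": 0, "y": 0, "z": -22, "ax": 0, "ay": 0, "az": 0, "jaw": 0}])

```text
t: 5.05
tool_pos: [0.49, 0.0139, 0.0584]
orientation: [-3.141, -0.01, -0.0]
ft_force: [0.1, 0.7, -1.8]
width: 0.0336
grip_force: 60.3
```

Request:
play_rows(series=[{"x": 0, "y": 0, "z": -0.5, "ax": 0, "ay": 0, "az": 0, "jaw": 0}, {"x": 0, "y": 0, "z": -1, "ax": 0, "ay": 0, "az": 0, "jaw": 0}, {"x": 0, "y": 0, "z": -1, "ax": 0, "ay": 0, "az": 0, "jaw": 0}, {"x": 0, "y": 0, "z": -1, "ax": 0, "ay": 0, "az": 0, "jaw": 0}])

```text
t: 5.45
tool_pos: [0.49, 0.0139, 0.0577]
orientation: [-3.141, -0.01, -0.001]
ft_force: [-2.3, 0.8, 10.9]
width: 0.0333
grip_force: 61.9
```

Contact felt. Release and rise.

Request:
play_rows(series=[{"x": 0, "y": 0, "z": 0, "ax": 0, "ay": 0, "az": 0, "jaw": 1}, {"x": 0, "y": 0, "z": 0, "ax": 0, "ay": 0, "az": 0, "jaw": 1}, {"x": 0, "y": 0, "z": 0, "ax": 0, "ay": 0, "az": 0, "jaw": 1}, {"x": 0, "y": 0, "z": 0, "ax": 0, "ay": 0, "az": 0, "jaw": 1}, {"x": 0, "y": 0, "z": 0, "ax": 0, "ay": 0, "az": 0, "jaw": 1}, {"x": 0, "y": 0, "z": 30, "ax": 0, "ay": 0, "az": 0, "jaw": 1}, {"x": 0, "y": 0, "z": 70, "ax": 0, "ay": 0, "az": 0, "jaw": 1}, {"x": 0, "y": 0, "z": 102, "ax": 0, "ay": 0, "az": 0, "jaw": 1}])

```text
t: 6.25
tool_pos: [0.4899, 0.0138, 0.161]
orientation: [-3.141, -0.009, -0.0]
ft_force: [1.3, 0.8, -1.2]
width: 0.0856
grip_force: 0.0
```

Request:
play_rows(series=[{"x": 130, "y": 262, "z": 0, "ax": 0, "ay": 0, "az": 89, "jaw": 1}, {"x": 130, "y": 262, "z": 0, "ax": 0, "ay": 0, "az": 89, "jaw": 1}, {"x": 130, "y": 262, "z": 0, "ax": 0, "ay": 0, "az": 89, "jaw": 1}, {"x": 130, "y": 262, "z": 0, "ax": 0, "ay": 0, "az": 89, "jaw": 1}, {"x": 130, "y": 262, "z": 0, "ax": 0, "ay": 0, "az": 89, "jaw": 1}, {"x": 130, "y": 262, "z": 0, "ax": 0, "ay": 0, "az": 89, "jaw": 1}, {"x": 130, "y": 262, "z": 0, "ax": 0, "ay": 0, "az": 89, "jaw": 1}, {"x": 130, "y": 262, "z": 0, "ax": 0, "ay": 0, "az": 89, "jaw": 1}])

```text
t: 7.05
tool_pos: [0.6197, 0.2768, 0.1585]
orientation: [-2.581, -1.791, 0.001]
ft_force: [0.0, -1.1, 0.2]
width: 0.0854
grip_force: 0.0
```

```bash
cat >> h.py <<'E'
def st():
    from bench import monitor
    from scipy.spatial.transform import Rotation as Ro
    s=monitor.get_state(); y=Ro.from_rotvec(s["orientation"]).as_matrix()
    print("t",s["t"],"pos",(s["tool_pos"]*1000).round(1),"toolY deg",np.degrees(np.arctan2(y[1,1],y[0,1])).round(1),"tilt",np.degrees(np.arccos(-y[2,2])).round(2),"F",s["ft_force"].round(1),"w",round(s["width"]*1000,1),"j",s["joints"].round(2))
E
python3 -c "from h import *; st()"
```

```text
t 7.05 pos [619.7 276.8 158.5] toolY deg -20.5 tilt 0.04 F [ 0.  -1.1  0.2] w 85.4 j [-0.45  0.98 -0.06  1.15  0.05  1.01 -0.86]
```

Request:
play_rows(series=[{"x": 0, "y": 0, "z": 0, "ax": 0, "ay": 0, "az": 8.5, "jaw": 1}, {"x": 0, "y": 0, "z": 0, "ax": 0, "ay": 0, "az": 17, "jaw": 1}, {"x": 0, "y": 0, "z": 0, "ax": 0, "ay": 0, "az": 20.3, "jaw": 1}, {"x": 0, "y": 0, "z": 0, "ax": 0, "ay": 0, "az": 20.3, "jaw": 1}, {"x": 0, "y": 0, "z": 0, "ax": 0, "ay": 0, "az": 20.3, "jaw": 1}])

```text
t: 7.55
tool_pos: [0.6199, 0.2758, 0.1591]
orientation: [-2.235, -2.207, 0.001]
ft_force: [0.1, -0.9, -0.5]
width: 0.0853
grip_force: 0.0
```

```bash
python3 -c "
from h import *; st()
import cv2
im=imaging.snapshot('side')[190:370,150:350]
cv2.imwrite('pics/s3.png',cv2.resize(im,None,fx=3,fy=3))"
```

```text
t 7.55 pos [619.9 275.8 159.1] toolY deg -0.7 tilt 0.02 F [ 0.1 -0.9 -0.5] w 85.3 j [-0.41  0.98 -0.15  1.15  0.14  1.02 -0.58]
```

View pics/s3.png

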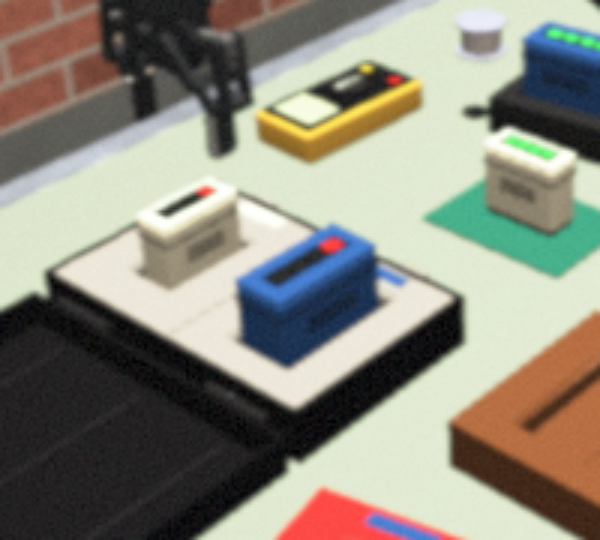

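Slim charged stands upright on the mat (530,185). The gripper is above the slim flat pack (190,230). Descend and grip.

Request:
play_rows(series=[{"x": 0, "y": 0, "z": -40, "ax": 0, "ay": 0, "az": 0, "jaw": 1}, {"x": 0, "y": 0, "z": -75, "ax": 0, "ay": 0, "az": 0, "jaw": 1}, {"x": 0, "y": 0, "z": -81, "ax": 0, "ay": 0, "az": 0, "jaw": 1}, {"x": 0, "y": 0, "z": -81, "ax": 0, "ay": 0, "az": 0, "jaw": 1}, {"x": 0, "y": 0, "z": -81, "ax": 0, "ay": 0, "az": 0, "jaw": 1}])

```text
t: 8.1
tool_pos: [0.6207, 0.2763, 0.0801]
orientation: [2.233, 2.209, 0.003]
ft_force: [-0.0, -0.0, 1.3]
width: 0.0854
grip_force: 0.0
```

Request:
play_rows(series=[{"x": 0, "y": 0, "z": 0, "ax": 0, "ay": 0, "az": 0, "jaw": 0}, {"x": 0, "y": 0, "z": 0, "ax": 0, "ay": 0, "az": 0, "jaw": 0}, {"x": 0, "y": 0, "z": 0, "ax": 0, "ay": 0, "az": 0, "jaw": 0}, {"x": 0, "y": 0, "z": 0, "ax": 0, "ay": 0, "az": 0, "jaw": 0}, {"x": 0, "y": 0, "z": 0, "ax": 0, "ay": 0, "az": 0, "jaw": 0}, {"x": 0, "y": 0, "z": 0, "ax": 0, "ay": 0, "az": 0, "jaw": 0}, {"x": 0, "y": 0, "z": 0, "ax": 0, "ay": 0, "az": 0, "jaw": 0}, {"x": 0, "y": 0, "z": 0, "ax": 0, "ay": 0, "az": 0, "jaw": 0}])

```text
t: 8.9
tool_pos: [0.6201, 0.276, 0.0789]
orientation: [2.233, 2.21, 0.001]
ft_force: [-1.4, -0.6, 6.6]
width: 0.0334
grip_force: 59.4
```

```bash
python3 -c "from h import *; st()"
```

```text
t 8.9 pos [620.1 276.   78.9] toolY deg -0.6 tilt 0.03 F [-1.4 -0.6  6.6] w 33.4 j [-0.41  1.08 -0.14  1.21  0.16  0.86 -0.59]
```

Request:
play_rows(series=[{"x": 0, "y": 0, "z": 20, "ax": 0, "ay": 0, "az": 0, "jaw": 0}, {"x": 0, "y": 0, "z": 50, "ax": 0, "ay": 0, "az": 0, "jaw": 0}, {"x": 0, "y": 0, "z": 85, "ax": 0, "ay": 0, "az": 0, "jaw": 0}, {"x": 0, "y": 0, "z": 112, "ax": 0, "ay": 0, "az": 0, "jaw": 0}, {"x": -5, "y": -30, "z": 112, "ax": 0, "ay": 0, "az": -6, "jaw": 0}, {"x": -13, "y": -70, "z": 112, "ax": 0, "ay": 0, "az": -13, "jaw": 0}, {"x": -22, "y": -112, "z": 112, "ax": 0, "ay": 0, "az": -20, "jaw": 0}, {"x": -32, "y": -155, "z": 112, "ax": 0, "ay": 0, "az": -27, "jaw": 0}])

```text
t: 9.7
tool_pos: [0.5873, 0.1194, 0.1904]
orientation: [-2.691, -1.621, 0.0]
ft_force: [1.7, 0.9, -2.8]
width: 0.0332
grip_force: 60.0
```

Request:
play_rows(series=[{"x": -10, "y": -45, "z": 0, "ax": 0, "ay": 0, "az": -7, "jaw": 0}, {"x": -20, "y": -90, "z": 0, "ax": 0, "ay": 0, "az": -14, "jaw": 0}, {"x": -30, "y": -135, "z": 0, "ax": 0, "ay": 0, "az": -21, "jaw": 0}, {"x": -40, "y": -180, "z": 0, "ax": 0, "ay": 0, "az": -28, "jaw": 0}, {"x": -50, "y": -225, "z": 0, "ax": 0, "ay": 0, "az": -35, "jaw": 0}, {"x": -60, "y": -270, "z": 0, "ax": 0, "ay": 0, "az": -42, "jaw": 0}, {"x": -70, "y": -315, "z": 0, "ax": 0, "ay": 0, "az": -49, "jaw": 0}, {"x": -80, "y": -360, "z": 0, "ax": 0, "ay": 0, "az": -56, "jaw": 0}])

```text
t: 10.5
tool_pos: [0.5073, -0.2408, 0.1904]
orientation: [-3.137, -0.168, -0.0]
ft_force: [1.4, 0.7, -2.8]
width: 0.0335
grip_force: 60.0
```

Request:
play_rows(series=[{"x": -10, "y": -40, "z": 0, "ax": 0, "ay": 0, "az": -6, "jaw": 0}, {"x": -20, "y": -75, "z": 0, "ax": 0, "ay": 0, "az": -8, "jaw": 0}, {"x": -27, "y": -100, "z": 0, "ax": 0, "ay": 0, "az": -8, "jaw": 0}, {"x": -27, "y": -108, "z": 0, "ax": 0, "ay": 0, "az": -8, "jaw": 0}, {"x": -27, "y": -108, "z": 0, "ax": 0, "ay": 0, "az": -8, "jaw": 0}, {"x": -27, "y": -108, "z": 0, "ax": 0, "ay": 0, "az": -8, "jaw": 0}])

```text
t: 11.1
tool_pos: [0.4814, -0.346, 0.1902]
orientation: [-3.14, 0.042, -0.0]
ft_force: [-0.4, 1.3, -3.0]
width: 0.0335
grip_force: 59.9
```

```bash
python3 -c "from h import *; st()"
```

```text
t 11.1 pos [ 481.4 -346.   190.2] toolY deg -91.5 tilt 0.06 F [-0.4  1.3 -3. ] w 33.5 j [ 0.49  0.82  0.17  1.5  -0.17  0.84 -0.88]
```

Request:
play_rows(series=[{"x": -1, "y": 0, "z": -30, "ax": 0, "ay": 0, "az": 0, "jaw": 0}, {"x": -1, "y": 0, "z": -60, "ax": 0, "ay": 0, "az": 0, "jaw": 0}, {"x": -1, "y": 0, "z": -80, "ax": 0, "ay": 0, "az": 0, "jaw": 0}, {"x": -1, "y": 0, "z": -93, "ax": 0, "ay": 0, "az": 0, "jaw": 0}, {"x": -1, "y": 0, "z": -100, "ax": 0, "ay": 0, "az": 0, "jaw": 0}, {"x": -1, "y": 0, "z": -105, "ax": 0, "ay": 0, "az": 0, "jaw": 0}, {"x": -1, "y": 0, "z": -109, "ax": 0, "ay": 0, "az": 0, "jaw": 0}, {"x": -1, "y": 0, "z": -109, "ax": 0, "ay": 0, "az": 0, "jaw": 0}])

```text
t: 11.9
tool_pos: [0.4801, -0.347, 0.0814]
orientation: [-3.141, 0.044, -0.0]
ft_force: [0.4, -0.4, -2.8]
width: 0.0337
grip_force: 60.0
```

Request:
play_rows(series=[{"x": 0, "y": 0, "z": -1, "ax": 0, "ay": 0, "az": 0, "jaw": 0}, {"x": 0, "y": 0, "z": -2, "ax": 0, "ay": 0, "az": 0, "jaw": 0}, {"x": 0, "y": 0, "z": -3, "ax": 0, "ay": 0, "az": 0, "jaw": 0}, {"x": 0, "y": 0, "z": -3, "ax": 0, "ay": 0, "az": 0, "jaw": 0}])

```text
t: 12.3
tool_pos: [0.4801, -0.3472, 0.0789]
orientation: [3.141, -0.044, 0.001]
ft_force: [-2.0, 1.0, 6.5]
width: 0.0333
grip_force: 60.8
```

Seated at the expected height with contact. Release, then back to the mat.

Request:
play_rows(series=[{"x": 0, "y": 0, "z": 0, "ax": 0, "ay": 0, "az": 0, "jaw": 1}, {"x": 0, "y": 0, "z": 0, "ax": 0, "ay": 0, "az": 0, "jaw": 1}, {"x": 0, "y": 0, "z": 0, "ax": 0, "ay": 0, "az": 0, "jaw": 1}, {"x": 0, "y": 0, "z": 0, "ax": 0, "ay": 0, "az": 0, "jaw": 1}, {"x": 0, "y": 0, "z": 0, "ax": 0, "ay": 0, "az": 0, "jaw": 1}, {"x": 0, "y": 0, "z": 30, "ax": 0, "ay": 0, "az": 0, "jaw": 1}, {"x": 0, "y": 0, "z": 70, "ax": 0, "ay": 0, "az": 0, "jaw": 1}, {"x": 0, "y": 0, "z": 85, "ax": 0, "ay": 0, "az": 0, "jaw": 1}])

```text
t: 13.1
tool_pos: [0.4806, -0.3477, 0.1664]
orientation: [3.139, -0.044, 0.004]
ft_force: [-0.4, 0.0, 0.1]
width: 0.0857
grip_force: 0.0
```

Request:
play_rows(series=[{"x": 10, "y": 361, "z": 0, "ax": 0, "ay": 0, "az": 2, "jaw": 1}, {"x": 10, "y": 361, "z": 0, "ax": 0, "ay": 0, "az": 2, "jaw": 1}, {"x": 10, "y": 361, "z": 0, "ax": 0, "ay": 0, "az": 2, "jaw": 1}, {"x": 10, "y": 361, "z": 0, "ax": 0, "ay": 0, "az": 2, "jaw": 1}, {"x": 10, "y": 361, "z": 0, "ax": 0, "ay": 0, "az": 2, "jaw": 1}, {"x": 10, "y": 361, "z": 0, "ax": 0, "ay": 0, "az": 2, "jaw": 1}, {"x": 10, "y": 361, "z": 0, "ax": 0, "ay": 0, "az": 2, "jaw": 1}, {"x": 10, "y": 361, "z": 0, "ax": 0, "ay": 0, "az": 2, "jaw": 1}])

```text
t: 13.9
tool_pos: [0.4897, 0.0195, 0.1631]
orientation: [-3.139, -0.021, 0.001]
ft_force: [-0.3, -0.7, 0.3]
width: 0.0849
grip_force: 0.0
```

Request:
play_rows(series=[{"x": 0, "y": 0, "z": -10, "ax": 0, "ay": 0, "az": 0, "jaw": 1}, {"x": 0, "y": 0, "z": -20, "ax": 0, "ay": 0, "az": 0, "jaw": 1}, {"x": 0, "y": 0, "z": -20, "ax": 0, "ay": 0, "az": 0, "jaw": 1}])

```text
t: 14.2
tool_pos: [0.4894, 0.0124, 0.1419]
orientation: [3.141, 0.008, -0.003]
ft_force: [-0.8, -0.2, 0.2]
width: 0.0856
grip_force: 0.0
```

```bash
python3 -c "
from h import *; st()
import cv2
a=imaging.snapshot('side')[160:340,250:450]; b=imaging.snapshot('top')[180:300,380:530]
cv2.imwrite('pics/s4.png',np.hstack([cv2.resize(a,(400,360)),cv2.resize(b,(400,360))]))"
```

```text
t 14.2 pos [489.4  12.4 141.9] toolY deg -89.7 tilt 0.12 F [-0.8 -0.2  0.2] w 85.6 j [-0.2   0.78  0.21  1.92 -0.32  0.48 -1.34]
```

View pics/s4.png

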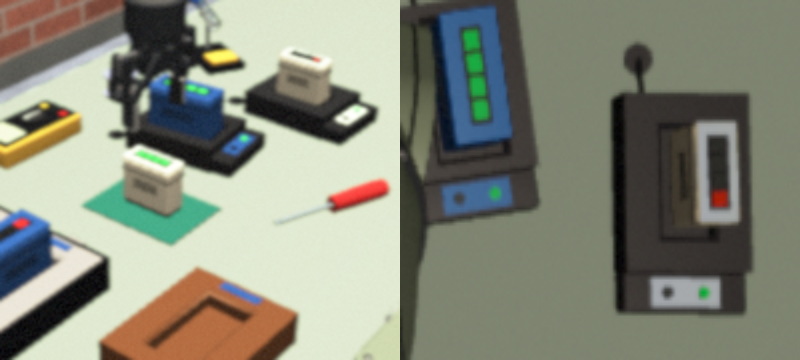

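Slim flat is seated upright in its charger (right half, 715,175, one red segment), and the gripper is above the mat pack. Grip it.

Request:
play_rows(series=[{"x": 0, "y": 1, "z": -40, "ax": 0, "ay": 0, "az": 0, "jaw": 1}, {"x": 0, "y": 1, "z": -78, "ax": 0, "ay": 0, "az": 0, "jaw": 1}, {"x": 0, "y": 1, "z": -84, "ax": 0, "ay": 0, "az": 0, "jaw": 1}, {"x": 0, "y": 1, "z": -84, "ax": 0, "ay": 0, "az": 0, "jaw": 1}, {"x": 0, "y": 1, "z": -84, "ax": 0, "ay": 0, "az": 0, "jaw": 1}])

```text
t: 14.8
tool_pos: [0.4905, 0.0146, 0.0608]
orientation: [3.142, 0.01, 0.002]
ft_force: [-0.4, -0.0, 0.7]
width: 0.0855
grip_force: 0.0
```

Request:
play_rows(series=[{"x": 0, "y": 0, "z": 0, "ax": 0, "ay": 0, "az": 0, "jaw": 0}, {"x": 0, "y": 0, "z": 0, "ax": 0, "ay": 0, "az": 0, "jaw": 0}, {"x": 0, "y": 0, "z": 0, "ax": 0, "ay": 0, "az": 0, "jaw": 0}, {"x": 0, "y": 0, "z": 0, "ax": 0, "ay": 0, "az": 0, "jaw": 0}, {"x": 0, "y": 0, "z": 0, "ax": 0, "ay": 0, "az": 0, "jaw": 0}, {"x": 0, "y": 0, "z": 0, "ax": 0, "ay": 0, "az": 0, "jaw": 0}, {"x": 0, "y": 0, "z": 0, "ax": 0, "ay": 0, "az": 0, "jaw": 0}, {"x": 0, "y": 0, "z": 0, "ax": 0, "ay": 0, "az": 0, "jaw": 0}])

```text
t: 15.6
tool_pos: [0.4901, 0.0149, 0.0597]
orientation: [-3.141, -0.011, -0.001]
ft_force: [-1.5, 1.0, 10.1]
width: 0.0336
grip_force: 58.6
```

```bash
python3 -c "from h import *; st()"
```

```text
t 15.6 pos [490.1  14.9  59.7] toolY deg -89.6 tilt 0.04 F [-1.5  1.  10.1] w 33.6 j [-0.16  0.93  0.12  1.96 -0.36  0.27 -1.3 ]
```

Request:
play_rows(series=[{"x": 0, "y": 0, "z": 20, "ax": 0, "ay": 0, "az": 0, "jaw": 0}, {"x": 0, "y": 0, "z": 55, "ax": 0, "ay": 0, "az": 0, "jaw": 0}, {"x": 0, "y": 0, "z": 95, "ax": 0, "ay": 0, "az": 4, "jaw": 0}, {"x": 2, "y": 5, "z": 130, "ax": 0, "ay": 0, "az": 11, "jaw": 0}, {"x": 10, "y": 20, "z": 130, "ax": 0, "ay": 0, "az": 19, "jaw": 0}, {"x": 22, "y": 45, "z": 130, "ax": 0, "ay": 0, "az": 27, "jaw": 0}, {"x": 36, "y": 73, "z": 130, "ax": 0, "ay": 0, "az": 35, "jaw": 0}, {"x": 50, "y": 101, "z": 130, "ax": 0, "ay": 0, "az": 43, "jaw": 0}])

```text
t: 16.4
tool_pos: [0.5402, 0.1169, 0.1895]
orientation: [2.916, 1.17, -0.0]
ft_force: [0.6, -0.3, -2.1]
width: 0.0333
grip_force: 60.4
```

Request:
play_rows(series=[{"x": 15, "y": 30, "z": 0, "ax": 0, "ay": 0, "az": 8, "jaw": 0}, {"x": 30, "y": 60, "z": 0, "ax": 0, "ay": 0, "az": 16, "jaw": 0}, {"x": 45, "y": 90, "z": 0, "ax": 0, "ay": 0, "az": 24, "jaw": 0}, {"x": 60, "y": 120, "z": 0, "ax": 0, "ay": 0, "az": 32, "jaw": 0}, {"x": 72, "y": 145, "z": 0, "ax": 0, "ay": 0, "az": 40, "jaw": 0}, {"x": 80, "y": 160, "z": 0, "ax": 0, "ay": 0, "az": 46, "jaw": 0}, {"x": 80, "y": 160, "z": 0, "ax": 0, "ay": 0, "az": 46, "jaw": 0}, {"x": 80, "y": 160, "z": 0, "ax": 0, "ay": 0, "az": 46, "jaw": 0}])

```text
t: 17.2
tool_pos: [0.6197, 0.2756, 0.1889]
orientation: [-2.234, -2.208, 0.002]
ft_force: [-0.3, -0.8, -2.4]
width: 0.0331
grip_force: 60.4
```

```bash
python3 -c "from h import *; st()"
```

```text
t 17.2 pos [619.7 275.6 188.9] toolY deg -0.7 tilt 0.06 F [-0.3 -0.8 -2.4] w 33.1 j [-0.41  0.95 -0.13  1.12  0.12  1.08 -0.56]
```

Request:
play_rows(series=[{"x": 0.5, "y": 0, "z": -30, "ax": 0, "ay": 0, "az": 0.5, "jaw": 0}, {"x": 0.5, "y": 0, "z": -55, "ax": 0, "ay": 0, "az": 0.5, "jaw": 0}, {"x": 0.5, "y": 0, "z": -75, "ax": 0, "ay": 0, "az": 0.5, "jaw": 0}, {"x": 0.5, "y": 0, "z": -88, "ax": 0, "ay": 0, "az": 0.5, "jaw": 0}, {"x": 0.5, "y": 0, "z": -97, "ax": 0, "ay": 0, "az": 0.5, "jaw": 0}, {"x": 0.5, "y": 0, "z": -103, "ax": 0, "ay": 0, "az": 0.5, "jaw": 0}, {"x": 0.5, "y": 0, "z": -106, "ax": 0, "ay": 0, "az": 0.5, "jaw": 0}, {"x": 0.5, "y": 0, "z": -106, "ax": 0, "ay": 0, "az": 0.5, "jaw": 0}])

```text
t: 18.0
tool_pos: [0.6205, 0.2759, 0.0835]
orientation: [2.223, 2.219, 0.0]
ft_force: [0.4, -1.6, -2.0]
width: 0.0335
grip_force: 60.6
```

Request:
play_rows(series=[{"x": 0, "y": 0, "z": -1, "ax": 0, "ay": 0, "az": 0, "jaw": 0}, {"x": 0, "y": 0, "z": -2, "ax": 0, "ay": 0, "az": 0, "jaw": 0}, {"x": 0, "y": 0, "z": -3, "ax": 0, "ay": 0, "az": 0, "jaw": 0}, {"x": 0, "y": 0, "z": -3, "ax": 0, "ay": 0, "az": 0, "jaw": 0}])

```text
t: 18.4
tool_pos: [0.6206, 0.276, 0.0809]
orientation: [2.223, 2.219, 0.001]
ft_force: [-1.8, -1.5, 6.2]
width: 0.0336
grip_force: 61.2
```

Seated. Release, rise, and go to the large charged pack.

Request:
play_rows(series=[{"x": 0, "y": 0, "z": 0, "ax": 0, "ay": 0, "az": 0, "jaw": 1}, {"x": 0, "y": 0, "z": 0, "ax": 0, "ay": 0, "az": 0, "jaw": 1}, {"x": 0, "y": 0, "z": 0, "ax": 0, "ay": 0, "az": 0, "jaw": 1}, {"x": 0, "y": 0, "z": 0, "ax": 0, "ay": 0, "az": 0, "jaw": 1}, {"x": 0, "y": 0, "z": 0, "ax": 0, "ay": 0, "az": 0, "jaw": 1}, {"x": 0, "y": 0, "z": 30, "ax": 0, "ay": 0, "az": 0, "jaw": 1}, {"x": 0, "y": 0, "z": 70, "ax": 0, "ay": 0, "az": 0, "jaw": 1}, {"x": 0, "y": 0, "z": 80, "ax": 0, "ay": 0, "az": 0, "jaw": 1}])

```text
t: 19.2
tool_pos: [0.6216, 0.2765, 0.1643]
orientation: [2.222, 2.218, 0.008]
ft_force: [0.7, 0.2, 0.7]
width: 0.0851
grip_force: 0.0
```

Request:
play_rows(series=[{"x": -6, "y": -40, "z": 0, "ax": 0, "ay": 0, "az": -8, "jaw": 1}, {"x": -13, "y": -85, "z": 0, "ax": 0, "ay": 0, "az": -16, "jaw": 1}, {"x": -19, "y": -130, "z": 0, "ax": 0, "ay": 0, "az": -24, "jaw": 1}, {"x": -25, "y": -175, "z": 0, "ax": 0, "ay": 0, "az": -32, "jaw": 1}, {"x": -32, "y": -220, "z": 0, "ax": 0, "ay": 0, "az": -40, "jaw": 1}, {"x": -38, "y": -265, "z": 0, "ax": 0, "ay": 0, "az": -48, "jaw": 1}, {"x": -45, "y": -310, "z": 0, "ax": 0, "ay": 0, "az": -56, "jaw": 1}, {"x": -52, "y": -350, "z": 0, "ax": 0, "ay": 0, "az": -64, "jaw": 1}])

```text
t: 20.0
tool_pos: [0.5679, -0.0764, 0.1603]
orientation: [3.064, 0.694, 0.0]
ft_force: [0.5, 0.7, 0.2]
width: 0.0855
grip_force: 0.0
```

Request:
play_rows(series=[{"x": -5, "y": -40, "z": 0, "ax": 0, "ay": 0, "az": -8, "jaw": 1}, {"x": -11, "y": -70, "z": 0, "ax": 0, "ay": 0, "az": -16, "jaw": 1}, {"x": -11, "y": -77, "z": 0, "ax": 0, "ay": 0, "az": -19.5, "jaw": 1}, {"x": -11, "y": -77, "z": 0, "ax": 0, "ay": 0, "az": -19.5, "jaw": 1}, {"x": -11, "y": -77, "z": 0, "ax": 0, "ay": 0, "az": -19.5, "jaw": 1}])

```text
t: 20.5
tool_pos: [0.5576, -0.1502, 0.1601]
orientation: [-3.136, -0.18, 0.0]
ft_force: [-0.5, 0.6, 0.4]
width: 0.0855
grip_force: 0.0
```

```bash
python3 -c "
from h import *; st()
import cv2
a=imaging.snapshot('side')[130:330,160:440]; b=imaging.snapshot('top')[140:290,170:290]
cv2.imwrite('pics/s5.png',np.hstack([cv2.resize(a,(490,350)),cv2.resize(b,(280,350))]))"
```

```text
t 20.5 pos [ 557.6 -150.2  160.1] toolY deg -83.4 tilt 0.04 F [-0.5  0.6  0.4] w 85.5 j [ 0.12  0.84  0.18  1.59 -0.2   0.73 -1.07]
```

View pics/s5.png

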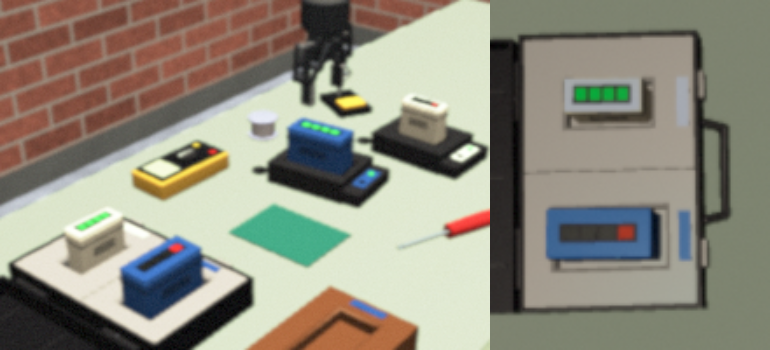

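Slim charged is in its tray (right part, 602,95) with four green segments. The gripper is above the large charged pack. Descend and grip with 80 N.

Request:
play_rows(series=[{"x": 0, "y": -0.5, "z": -40, "ax": 0, "ay": 0, "az": 0, "jaw": 1}, {"x": 0, "y": -0.5, "z": -75, "ax": 0, "ay": 0, "az": 0, "jaw": 1}, {"x": 0, "y": -0.5, "z": -82, "ax": 0, "ay": 0, "az": 0, "jaw": 1}, {"x": 0, "y": -0.5, "z": -82, "ax": 0, "ay": 0, "az": 0, "jaw": 1}, {"x": 0, "y": -0.5, "z": -82, "ax": 0, "ay": 0, "az": 0, "jaw": 1}])

```text
t: 21.1
tool_pos: [0.5581, -0.1516, 0.0797]
orientation: [3.136, 0.177, 0.003]
ft_force: [0.6, -0.4, 0.8]
width: 0.0854
grip_force: 0.0
```

Request:
play_rows(series=[{"x": 0, "y": 0, "z": 0, "ax": 0, "ay": 0, "az": 0, "jaw": 0}, {"x": 0, "y": 0, "z": 0, "ax": 0, "ay": 0, "az": 0, "jaw": 0}, {"x": 0, "y": 0, "z": 0, "ax": 0, "ay": 0, "az": 0, "jaw": 0}, {"x": 0, "y": 0, "z": 0, "ax": 0, "ay": 0, "az": 0, "jaw": 0}, {"x": 0, "y": 0, "z": 0, "ax": 0, "ay": 0, "az": 0, "jaw": 0}, {"x": 0, "y": 0, "z": 0, "ax": 0, "ay": 0, "az": 0, "jaw": 0}, {"x": 0, "y": 0, "z": 0, "ax": 0, "ay": 0, "az": 0, "jaw": 0}], grip_force=80)

```text
t: 21.8
tool_pos: [0.5578, -0.1514, 0.0793]
orientation: [-3.136, -0.176, -0.002]
ft_force: [-2.4, 3.4, 13.3]
width: 0.047
grip_force: 83.2
```

```bash
python3 -c "from h import *; st()"
```

```text
t 21.8 pos [ 557.8 -151.4   79.3] toolY deg -83.6 tilt 0.06 F [-2.4  3.4 13.3] w 47.0 j [ 0.14  0.96  0.14  1.64 -0.22  0.55 -1.05]
```

Request:
play_rows(series=[{"x": 0, "y": 0, "z": 15, "ax": 0, "ay": 0, "az": 0, "jaw": 0}, {"x": 0, "y": 0, "z": 40, "ax": 0, "ay": 0, "az": 0, "jaw": 0}, {"x": 0, "y": 0, "z": 60, "ax": 0, "ay": 0, "az": 0, "jaw": 0}, {"x": -10, "y": 25, "z": 65, "ax": 0, "ay": 0, "az": -2, "jaw": 0}, {"x": -25, "y": 60, "z": 65, "ax": 0, "ay": 0, "az": -4, "jaw": 0}, {"x": -41, "y": 100, "z": 65, "ax": 0, "ay": 0, "az": -6, "jaw": 0}, {"x": -56, "y": 138, "z": 55, "ax": 0, "ay": 0, "az": -6, "jaw": 0}, {"x": -68, "y": 165, "z": 35, "ax": 0, "ay": 0, "az": -6, "jaw": 0}])

```text
t: 22.6
tool_pos: [0.489, 0.0159, 0.114]
orientation: [-3.141, -0.014, -0.003]
ft_force: [2.3, 0.2, -5.8]
width: 0.0473
grip_force: 84.0
```

Request:
play_rows(series=[{"x": 0, "y": 0, "z": -20, "ax": 0, "ay": 0, "az": 0, "jaw": 0}, {"x": 0, "y": 0, "z": -36, "ax": 0, "ay": 0, "az": 0, "jaw": 0}, {"x": 0, "y": 0, "z": -46, "ax": 0, "ay": 0, "az": 0, "jaw": 0}, {"x": 0, "y": 0, "z": -51, "ax": 0, "ay": 0, "az": 0, "jaw": 0}, {"x": 0, "y": 0, "z": -54, "ax": 0, "ay": 0, "az": 0, "jaw": 0}, {"x": 0, "y": 0, "z": -54, "ax": 0, "ay": 0, "az": 0, "jaw": 0}])

```text
t: 23.2
tool_pos: [0.4896, 0.0133, 0.0594]
orientation: [-3.141, -0.011, -0.0]
ft_force: [-0.3, -0.6, -4.5]
width: 0.047
grip_force: 84.2
```

```bash
python3 -c "from h import *; st()"
```

```text
t 23.2 pos [489.6  13.3  59.4] toolY deg -89.6 tilt 0.01 F [-0.3 -0.6 -4.5] w 47.0 j [-0.16  0.93  0.12  1.97 -0.37  0.27 -1.29]
```

Request:
play_rows(series=[{"x": 0, "y": 0, "z": -0.7, "ax": 0, "ay": 0, "az": 0, "jaw": 0}, {"x": 0, "y": 0, "z": -1.4, "ax": 0, "ay": 0, "az": 0, "jaw": 0}, {"x": 0, "y": 0, "z": -1.8, "ax": 0, "ay": 0, "az": 0, "jaw": 0}, {"x": 0, "y": 0, "z": -1.8, "ax": 0, "ay": 0, "az": 0, "jaw": 0}])

```text
t: 23.6
tool_pos: [0.4897, 0.0134, 0.0583]
orientation: [-3.141, -0.011, -0.002]
ft_force: [-2.7, 0.4, 12.1]
width: 0.0473
grip_force: 86.1
```

Contact. Release, go to the large flat pack.

Request:
play_rows(series=[{"x": 0, "y": 0, "z": 0, "ax": 0, "ay": 0, "az": 0, "jaw": 1}, {"x": 0, "y": 0, "z": 0, "ax": 0, "ay": 0, "az": 0, "jaw": 1}, {"x": 0, "y": 0, "z": 0, "ax": 0, "ay": 0, "az": 0, "jaw": 1}, {"x": 0, "y": 0, "z": 0, "ax": 0, "ay": 0, "az": 0, "jaw": 1}, {"x": 0, "y": 0, "z": 0, "ax": 0, "ay": 0, "az": 0, "jaw": 1}, {"x": 0, "y": 0, "z": 30, "ax": 0, "ay": 0, "az": 0, "jaw": 1}, {"x": 0, "y": 0, "z": 70, "ax": 0, "ay": 0, "az": 0, "jaw": 1}, {"x": 0, "y": 0, "z": 102, "ax": 0, "ay": 0, "az": 0, "jaw": 1}])

```text
t: 24.4
tool_pos: [0.4893, 0.0133, 0.1612]
orientation: [-3.141, -0.011, -0.0]
ft_force: [-0.6, 0.7, 0.7]
width: 0.0853
grip_force: 0.0
```

Request:
play_rows(series=[{"x": 0, "y": 20, "z": 0, "ax": 0, "ay": 0, "az": 8, "jaw": 1}, {"x": 0, "y": 45, "z": 0, "ax": 0, "ay": 0, "az": 16, "jaw": 1}, {"x": -1, "y": 70, "z": 0, "ax": 0, "ay": 0, "az": 24, "jaw": 1}, {"x": -1, "y": 95, "z": 0, "ax": 0, "ay": 0, "az": 32, "jaw": 1}, {"x": -2, "y": 120, "z": 0, "ax": 0, "ay": 0, "az": 40, "jaw": 1}, {"x": -2, "y": 145, "z": 0, "ax": 0, "ay": 0, "az": 48, "jaw": 1}, {"x": -2, "y": 170, "z": 0, "ax": 0, "ay": 0, "az": 56, "jaw": 1}, {"x": -2, "y": 195, "z": 0, "ax": 0, "ay": 0, "az": 64, "jaw": 1}])

```text
t: 25.2
tool_pos: [0.4873, 0.2094, 0.1595]
orientation: [2.653, 1.682, -0.0]
ft_force: [-0.1, 0.0, -0.4]
width: 0.0854
grip_force: 0.0
```

Request:
play_rows(series=[{"x": 0, "y": 25, "z": 0, "ax": 0, "ay": 0, "az": 8, "jaw": 1}, {"x": 0, "y": 50, "z": 0, "ax": 0, "ay": 0, "az": 16, "jaw": 1}, {"x": 0, "y": 67, "z": 0, "ax": 0, "ay": 0, "az": 23, "jaw": 1}, {"x": 0, "y": 67, "z": 0, "ax": 0, "ay": 0, "az": 25, "jaw": 1}, {"x": 0, "y": 67, "z": 0, "ax": 0, "ay": 0, "az": 25, "jaw": 1}, {"x": 0, "y": 67, "z": 0, "ax": 0, "ay": 0, "az": 25, "jaw": 1}])

```text
t: 25.8
tool_pos: [0.4876, 0.2744, 0.1595]
orientation: [2.236, 2.206, -0.001]
ft_force: [1.0, -0.2, -0.6]
width: 0.0851
grip_force: 0.0
```

```bash
python3 -c "
from h import *; st()
import cv2
a=imaging.snapshot('side')[150:350,160:440]
cv2.imwrite('pics/s6.png',cv2.resize(a,(560,400)))"
```

```text
t 25.8 pos [487.6 274.4 159.5] toolY deg -0.8 tilt 0.04 F [ 1.  -0.2 -0.6] w 85.1 j [-0.51  0.81 -0.12  1.65  0.13  0.69 -0.71]
```

View pics/s6.png

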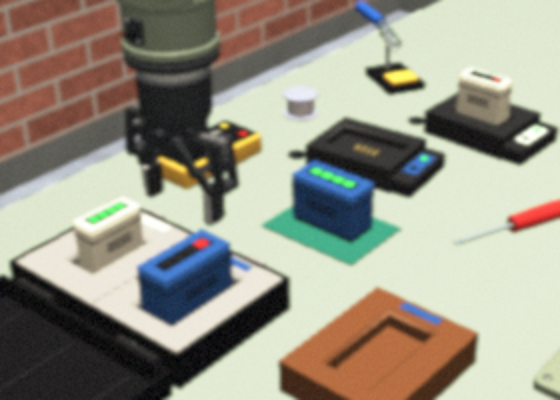

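Large charged stands on the mat (332,200), the large charger is empty, and the gripper is above the large flat pack (185,275). Grip it.

Request:
play_rows(series=[{"x": 0, "y": 0, "z": -40, "ax": 0, "ay": 0, "az": 0, "jaw": 1}, {"x": 0, "y": 0, "z": -75, "ax": 0, "ay": 0, "az": 0, "jaw": 1}, {"x": 0, "y": 0, "z": -81, "ax": 0, "ay": 0, "az": 0, "jaw": 1}, {"x": 0, "y": 0, "z": -81, "ax": 0, "ay": 0, "az": 0, "jaw": 1}, {"x": 0, "y": 0, "z": -81, "ax": 0, "ay": 0, "az": 0, "jaw": 1}])

```text
t: 26.35
tool_pos: [0.4881, 0.2755, 0.08]
orientation: [2.233, 2.209, 0.002]
ft_force: [0.3, -1.2, 0.6]
width: 0.0856
grip_force: 0.0
```

Request:
play_rows(series=[{"x": 0, "y": 0, "z": 0, "ax": 0, "ay": 0, "az": 0, "jaw": 0}, {"x": 0, "y": 0, "z": 0, "ax": 0, "ay": 0, "az": 0, "jaw": 0}, {"x": 0, "y": 0, "z": 0, "ax": 0, "ay": 0, "az": 0, "jaw": 0}, {"x": 0, "y": 0, "z": 0, "ax": 0, "ay": 0, "az": 0, "jaw": 0}, {"x": 0, "y": 0, "z": 0, "ax": 0, "ay": 0, "az": 0, "jaw": 0}, {"x": 0, "y": 0, "z": 0, "ax": 0, "ay": 0, "az": 0, "jaw": 0}, {"x": 0, "y": 0, "z": 0, "ax": 0, "ay": 0, "az": 0, "jaw": 0}], grip_force=80)

```text
t: 27.05
tool_pos: [0.4878, 0.2755, 0.0794]
orientation: [2.233, 2.21, 0.002]
ft_force: [-0.4, -1.3, 12.7]
width: 0.0471
grip_force: 82.2
```

```bash
python3 -c "from h import *; st()"
```

```text
t 27.05 pos [487.8 275.5  79.4] toolY deg -0.6 tilt 0.07 F [-0.4 -1.3 12.7] w 47.1 j [-0.52  0.94 -0.09  1.7   0.16  0.51 -0.73]
```

Request:
play_rows(series=[{"x": 0, "y": 0, "z": 15, "ax": 0, "ay": 0, "az": 0, "jaw": 0}, {"x": 0, "y": 0, "z": 45, "ax": 0, "ay": 0, "az": 0, "jaw": 0}, {"x": 0, "y": 0, "z": 80, "ax": 0, "ay": 0, "az": 0, "jaw": 0}, {"x": 0, "y": 0, "z": 110, "ax": 0, "ay": 0, "az": 0, "jaw": 0}, {"x": 4, "y": -22, "z": 112, "ax": 0, "ay": 0, "az": -5, "jaw": 0}, {"x": 10, "y": -60, "z": 112, "ax": 0, "ay": 0, "az": -12, "jaw": 0}, {"x": 17, "y": -100, "z": 112, "ax": 0, "ay": 0, "az": -20, "jaw": 0}, {"x": 23, "y": -140, "z": 112, "ax": 0, "ay": 0, "az": -28, "jaw": 0}])

```text
t: 27.85
tool_pos: [0.5104, 0.1339, 0.1906]
orientation: [-2.706, -1.597, 0.0]
ft_force: [1.2, -0.0, -5.5]
width: 0.0469
grip_force: 84.3
```

Request:
play_rows(series=[{"x": 7, "y": -40, "z": 0, "ax": 0, "ay": 0, "az": -8, "jaw": 0}, {"x": 14, "y": -80, "z": 0, "ax": 0, "ay": 0, "az": -16, "jaw": 0}, {"x": 20, "y": -120, "z": 0, "ax": 0, "ay": 0, "az": -24, "jaw": 0}, {"x": 27, "y": -160, "z": 0, "ax": 0, "ay": 0, "az": -32, "jaw": 0}, {"x": 34, "y": -200, "z": 0, "ax": 0, "ay": 0, "az": -40, "jaw": 0}, {"x": 40, "y": -240, "z": 0, "ax": 0, "ay": 0, "az": -47, "jaw": 0}, {"x": 45, "y": -270, "z": 0, "ax": 0, "ay": 0, "az": -52, "jaw": 0}, {"x": 47, "y": -287, "z": 0, "ax": 0, "ay": 0, "az": -55, "jaw": 0}])

```text
t: 28.65
tool_pos: [0.5572, -0.1542, 0.1904]
orientation: [3.137, 0.167, -0.001]
ft_force: [-0.1, 0.8, -4.6]
width: 0.0472
grip_force: 84.2
```

Request:
play_rows(series=[{"x": 0, "y": 0, "z": 0, "ax": 0, "ay": 0, "az": 0, "jaw": 0}, {"x": 0, "y": 0, "z": -20, "ax": 0, "ay": 0, "az": 0, "jaw": 0}, {"x": 0, "y": 0, "z": -40, "ax": 0, "ay": 0, "az": 0, "jaw": 0}, {"x": 0, "y": 0, "z": -50, "ax": 0, "ay": 0, "az": 0, "jaw": 0}, {"x": 0, "y": 0, "z": -50, "ax": 0, "ay": 0, "az": 0, "jaw": 0}])

```text
t: 29.15
tool_pos: [0.557, -0.1507, 0.1396]
orientation: [-3.135, -0.178, 0.003]
ft_force: [0.2, -0.6, -4.2]
width: 0.0473
grip_force: 84.0
```

```bash
python3 -c "from h import *; st()"
```

```text
t 29.15 pos [ 557.  -150.7  139.6] toolY deg -83.5 tilt 0.12 F [ 0.2 -0.6 -4.2] w 47.3 j [ 0.12  0.87  0.18  1.61 -0.22  0.69 -1.05]
```

Aligned with the charger; lowering (seated height ≈ 79.4).

Request:
play_rows(series=[{"x": 0, "y": -0.5, "z": -20, "ax": 0, "ay": 0, "az": 0, "jaw": 0}, {"x": 0, "y": -0.5, "z": -35, "ax": 0, "ay": 0, "az": 0, "jaw": 0}, {"x": 0, "y": -0.5, "z": -45, "ax": 0, "ay": 0, "az": 0, "jaw": 0}, {"x": 0, "y": -0.5, "z": -52, "ax": 0, "ay": 0, "az": 0, "jaw": 0}, {"x": 0, "y": -0.5, "z": -57, "ax": 0, "ay": 0, "az": 0, "jaw": 0}, {"x": 0, "y": -0.5, "z": -58, "ax": 0, "ay": 0, "az": 0, "jaw": 0}, {"x": 0, "y": -0.5, "z": -58, "ax": 0, "ay": 0, "az": 0, "jaw": 0}])

```text
t: 29.85
tool_pos: [0.5576, -0.1521, 0.0828]
orientation: [3.137, 0.176, 0.001]
ft_force: [0.4, 1.1, -4.3]
width: 0.0469
grip_force: 84.2
```

Request:
play_rows(series=[{"x": 0, "y": 0, "z": -1, "ax": 0, "ay": 0, "az": 0, "jaw": 0}, {"x": 0, "y": 0, "z": -2, "ax": 0, "ay": 0, "az": 0, "jaw": 0}, {"x": 0, "y": 0, "z": -3, "ax": 0, "ay": 0, "az": 0, "jaw": 0}, {"x": 0, "y": 0, "z": -3, "ax": 0, "ay": 0, "az": 0, "jaw": 0}])

```text
t: 30.25
tool_pos: [0.5575, -0.1521, 0.0795]
orientation: [-3.137, -0.175, -0.0]
ft_force: [-0.3, -0.6, -4.8]
width: 0.0469
grip_force: 84.4
```

Request:
play_rows(series=[{"x": 0, "y": 0, "z": -0.5, "ax": 0, "ay": 0, "az": 0, "jaw": 0}, {"x": 0, "y": 0, "z": -1.0, "ax": 0, "ay": 0, "az": 0, "jaw": 0}, {"x": 0, "y": 0, "z": -1.0, "ax": 0, "ay": 0, "az": 0, "jaw": 0}, {"x": 0, "y": 0, "z": -1.0, "ax": 0, "ay": 0, "az": 0, "jaw": 0}])

```text
t: 30.65
tool_pos: [0.5575, -0.1521, 0.0794]
orientation: [-3.137, -0.175, -0.001]
ft_force: [-5.6, 1.8, 15.7]
width: 0.047
grip_force: 86.6
```

Seated. Release, return to the mat.

Request:
play_rows(series=[{"x": 0, "y": 0, "z": 0, "ax": 0, "ay": 0, "az": 0, "jaw": 1}, {"x": 0, "y": 0, "z": 0, "ax": 0, "ay": 0, "az": 0, "jaw": 1}, {"x": 0, "y": 0, "z": 0, "ax": 0, "ay": 0, "az": 0, "jaw": 1}, {"x": 0, "y": 0, "z": 0, "ax": 0, "ay": 0, "az": 0, "jaw": 1}, {"x": 0, "y": 0, "z": 0, "ax": 0, "ay": 0, "az": 0, "jaw": 1}, {"x": 0, "y": 0, "z": 30, "ax": 0, "ay": 0, "az": 0, "jaw": 1}, {"x": 0, "y": 0, "z": 65, "ax": 0, "ay": 0, "az": 0, "jaw": 1}, {"x": 0, "y": 0, "z": 70, "ax": 0, "ay": 0, "az": 0, "jaw": 1}])

```text
t: 31.45
tool_pos: [0.5586, -0.1525, 0.1517]
orientation: [3.135, 0.175, 0.007]
ft_force: [-1.0, -0.4, -0.0]
width: 0.0852
grip_force: 0.0
```

Request:
play_rows(series=[{"x": -17, "y": 40, "z": 0, "ax": 0, "ay": 0, "az": -3, "jaw": 1}, {"x": -34, "y": 82, "z": 0, "ax": 0, "ay": 0, "az": -6, "jaw": 1}, {"x": -51, "y": 124, "z": 0, "ax": 0, "ay": 0, "az": -6, "jaw": 1}, {"x": -68, "y": 165.5, "z": 0, "ax": 0, "ay": 0, "az": -6, "jaw": 1}, {"x": -68, "y": 165.5, "z": 0, "ax": 0, "ay": 0, "az": -6, "jaw": 1}, {"x": -68, "y": 165.5, "z": 0, "ax": 0, "ay": 0, "az": -6, "jaw": 1}, {"x": -68, "y": 165.5, "z": -10, "ax": 0, "ay": 0, "az": -6, "jaw": 1}, {"x": -68, "y": 165.5, "z": -10, "ax": 0, "ay": 0, "az": -6, "jaw": 1}])

```text
t: 32.25
tool_pos: [0.4892, 0.0124, 0.1371]
orientation: [3.141, 0.009, -0.002]
ft_force: [-0.3, 0.6, -0.7]
width: 0.0855
grip_force: 0.0
```

```bash
python3 -c "
from h import *; st()
import cv2
a=imaging.snapshot('side')[150:350,160:440]; b=imaging.snapshot('top')[160:300,360:530]
cv2.imwrite('pics/s7.png',np.hstack([cv2.resize(a,(448,320)),cv2.resize(b,(340,320))]))"
```

```text
t 32.25 pos [489.2  12.4 137.1] toolY deg -89.7 tilt 0.08 F [-0.3  0.6 -0.7] w 85.5 j [-0.21  0.79  0.21  1.93 -0.34  0.46 -1.32]
```

View pics/s7.png

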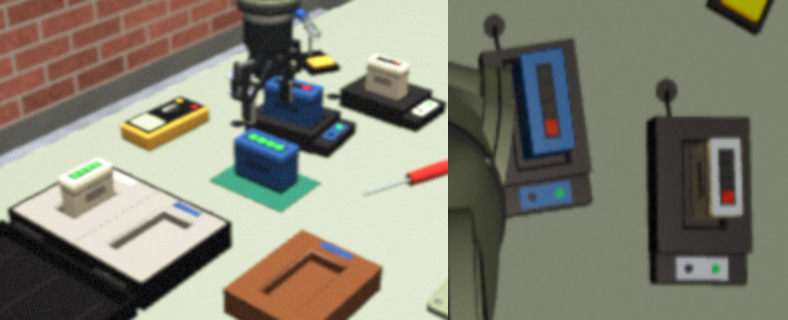

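Both flat packs are seated in their chargers (red segments at 551,127 and 728,197). The large charged pack waits on the mat (266,160). Grip it: TCP z 59.

Request:
play_rows(series=[{"x": 0, "y": 1, "z": -40, "ax": 0, "ay": 0, "az": 0, "jaw": 1}, {"x": 0, "y": 1, "z": -72, "ax": 0, "ay": 0, "az": 0, "jaw": 1}, {"x": 0, "y": 1, "z": -78, "ax": 0, "ay": 0, "az": 0, "jaw": 1}, {"x": 0, "y": 1, "z": -78, "ax": 0, "ay": 0, "az": 0, "jaw": 1}, {"x": 0, "y": 1, "z": -78, "ax": 0, "ay": 0, "az": 0, "jaw": 1}])

```text
t: 32.85
tool_pos: [0.49, 0.0142, 0.0617]
orientation: [-3.142, -0.011, -0.002]
ft_force: [-0.8, -0.6, 0.7]
width: 0.0855
grip_force: 0.0
```

Request:
play_rows(series=[{"x": 0, "y": 0, "z": 0, "ax": 0, "ay": 0, "az": 0, "jaw": 0}, {"x": 0, "y": 0, "z": 0, "ax": 0, "ay": 0, "az": 0, "jaw": 0}, {"x": 0, "y": 0, "z": 0, "ax": 0, "ay": 0, "az": 0, "jaw": 0}, {"x": 0, "y": 0, "z": 0, "ax": 0, "ay": 0, "az": 0, "jaw": 0}, {"x": 0, "y": 0, "z": 0, "ax": 0, "ay": 0, "az": 0, "jaw": 0}, {"x": 0, "y": 0, "z": 0, "ax": 0, "ay": 0, "az": 0, "jaw": 0}, {"x": 0, "y": 0, "z": 0, "ax": 0, "ay": 0, "az": 0, "jaw": 0}], grip_force=80)

```text
t: 33.55
tool_pos: [0.4898, 0.0144, 0.0614]
orientation: [-3.141, -0.011, -0.002]
ft_force: [-1.1, -0.1, 16.1]
width: 0.0471
grip_force: 81.7
```

```bash
python3 -c "from h import *; st()"
```

```text
t 33.55 pos [489.8  14.4  61.4] toolY deg -89.6 tilt 0.07 F [-1.1 -0.1 16.1] w 47.1 j [-0.16  0.93  0.12  1.96 -0.38  0.27 -1.28]
```

Request:
play_rows(series=[{"x": 0, "y": 0, "z": 15, "ax": 0, "ay": 0, "az": 0, "jaw": 0}, {"x": 0, "y": 0, "z": 45, "ax": 0, "ay": 0, "az": 0, "jaw": 0}, {"x": 0, "y": 0, "z": 85, "ax": 0, "ay": 0, "az": 4, "jaw": 0}, {"x": 0, "y": 8, "z": 112, "ax": 0, "ay": 0, "az": 11, "jaw": 0}, {"x": 0, "y": 25, "z": 112, "ax": 0, "ay": 0, "az": 19, "jaw": 0}, {"x": 0, "y": 48, "z": 112, "ax": 0, "ay": 0, "az": 27, "jaw": 0}, {"x": -1, "y": 73, "z": 112, "ax": 0, "ay": 0, "az": 35, "jaw": 0}, {"x": -1, "y": 100, "z": 112, "ax": 0, "ay": 0, "az": 43, "jaw": 0}])

```text
t: 34.35
tool_pos: [0.4881, 0.1151, 0.1727]
orientation: [2.916, 1.169, -0.001]
ft_force: [0.8, -0.5, -4.7]
width: 0.0471
grip_force: 84.6
```

Request:
play_rows(series=[{"x": 0, "y": 30, "z": 0, "ax": 0, "ay": 0, "az": 8, "jaw": 0}, {"x": 0, "y": 60, "z": 0, "ax": 0, "ay": 0, "az": 16, "jaw": 0}, {"x": 0, "y": 90, "z": 0, "ax": 0, "ay": 0, "az": 24, "jaw": 0}, {"x": 0, "y": 120, "z": 0, "ax": 0, "ay": 0, "az": 32, "jaw": 0}, {"x": -1, "y": 146, "z": 0, "ax": 0, "ay": 0, "az": 40, "jaw": 0}, {"x": -1, "y": 161, "z": 0, "ax": 0, "ay": 0, "az": 46.2, "jaw": 0}, {"x": -1, "y": 161, "z": 0, "ax": 0, "ay": 0, "az": 46.2, "jaw": 0}, {"x": -1, "y": 161, "z": 0, "ax": 0, "ay": 0, "az": 46.2, "jaw": 0}])

```text
t: 35.15
tool_pos: [0.4873, 0.2749, 0.1724]
orientation: [2.231, 2.212, -0.001]
ft_force: [0.5, -1.1, -4.9]
width: 0.0469
grip_force: 84.5
```

```bash
python3 -c "from h import *; st()"
```

```text
t 35.15 pos [487.3 274.9 172.4] toolY deg -0.5 tilt 0.06 F [ 0.5 -1.1 -4.9] w 46.9 j [-0.51  0.79 -0.11  1.64  0.12  0.72 -0.69]
```

Request:
play_rows(series=[{"x": 0, "y": 0, "z": -25, "ax": 0, "ay": 0, "az": 0, "jaw": 0}, {"x": 0, "y": 0, "z": -45, "ax": 0, "ay": 0, "az": 0, "jaw": 0}, {"x": 0, "y": 0, "z": -60, "ax": 0, "ay": 0, "az": 0, "jaw": 0}, {"x": 0, "y": 0, "z": -72, "ax": 0, "ay": 0, "az": 0, "jaw": 0}, {"x": 0, "y": 0, "z": -81, "ax": 0, "ay": 0, "az": 0, "jaw": 0}, {"x": 0, "y": 0, "z": -86, "ax": 0, "ay": 0, "az": 0, "jaw": 0}, {"x": 0, "y": 0, "z": -88, "ax": 0, "ay": 0, "az": 0, "jaw": 0}, {"x": 0, "y": 0, "z": -88, "ax": 0, "ay": 0, "az": 0, "jaw": 0}])

```text
t: 35.95
tool_pos: [0.4875, 0.2754, 0.0846]
orientation: [2.229, 2.213, 0.0]
ft_force: [0.3, 0.5, -4.2]
width: 0.047
grip_force: 84.5
```

Request:
play_rows(series=[{"x": 0, "y": 0, "z": -0.8, "ax": 0, "ay": 0, "az": 0, "jaw": 0}, {"x": 0, "y": 0, "z": -1.6, "ax": 0, "ay": 0, "az": 0, "jaw": 0}, {"x": 0, "y": 0, "z": -2.4, "ax": 0, "ay": 0, "az": 0, "jaw": 0}, {"x": 0, "y": 0, "z": -2.8, "ax": 0, "ay": 0, "az": 0, "jaw": 0}, {"x": 0, "y": 0, "z": -2.8, "ax": 0, "ay": 0, "az": 0, "jaw": 0}])

```text
t: 36.45
tool_pos: [0.4875, 0.2754, 0.0824]
orientation: [2.229, 2.214, 0.001]
ft_force: [-3.3, -2.1, 9.8]
width: 0.0468
grip_force: 86.3
```

Seated at the predicted height. Release, back away up and aside, and check.

Request:
play_rows(series=[{"x": 0, "y": 0, "z": 0, "ax": 0, "ay": 0, "az": 0, "jaw": 1}, {"x": 0, "y": 0, "z": 0, "ax": 0, "ay": 0, "az": 0, "jaw": 1}, {"x": 0, "y": 0, "z": 0, "ax": 0, "ay": 0, "az": 0, "jaw": 1}, {"x": 0, "y": 0, "z": 0, "ax": 0, "ay": 0, "az": 0, "jaw": 1}, {"x": 0, "y": 0, "z": 0, "ax": 0, "ay": 0, "az": 0, "jaw": 1}, {"x": 0, "y": 0, "z": 30, "ax": 0, "ay": 0, "az": 0, "jaw": 1}, {"x": 0, "y": 0, "z": 70, "ax": 0, "ay": 0, "az": 0, "jaw": 1}, {"x": 0, "y": 0, "z": 110, "ax": 0, "ay": 0, "az": 0, "jaw": 1}])

```text
t: 37.25
tool_pos: [0.4872, 0.2753, 0.1929]
orientation: [-2.229, -2.214, 0.001]
ft_force: [1.0, -0.0, 0.2]
width: 0.0854
grip_force: 0.0
```

Request:
play_rows(series=[{"x": 0, "y": -40, "z": 20, "ax": 0, "ay": 0, "az": 0, "jaw": 1}, {"x": 0, "y": -80, "z": 40, "ax": 0, "ay": 0, "az": 0, "jaw": 1}, {"x": 0, "y": -120, "z": 60, "ax": 0, "ay": 0, "az": 0, "jaw": 1}, {"x": 0, "y": -160, "z": 60, "ax": 0, "ay": 0, "az": 0, "jaw": 1}, {"x": 0, "y": -200, "z": 60, "ax": 0, "ay": 0, "az": 0, "jaw": 1}, {"x": 0, "y": -230, "z": 60, "ax": 0, "ay": 0, "az": 0, "jaw": 1}, {"x": 0, "y": -240, "z": 60, "ax": 0, "ay": 0, "az": 0, "jaw": 1}, {"x": 0, "y": -240, "z": 60, "ax": 0, "ay": 0, "az": 0, "jaw": 1}])

```text
t: 38.05
tool_pos: [0.4875, 0.0344, 0.2517]
orientation: [2.231, 2.211, -0.0]
ft_force: [0.7, -0.2, 0.2]
width: 0.0855
grip_force: 0.0
```

```bash
python3 -c "
from h import *; st()
import cv2
a=imaging.snapshot('side')[130:350,140:460]; b=imaging.snapshot('top')[100:300,170:530]
cv2.imwrite('pics/s8.png',np.vstack([cv2.resize(a,(465,320)),cv2.resize(b,(465,258))]))"
```

```text
t 38.05 pos [487.5  34.4 251.7] toolY deg -0.5 tilt 0.01 F [ 0.7 -0.2  0.2] w 85.5 j [-0.03  0.59 -0.18  1.79  0.14  0.78 -0.29]
```

View pics/s8.png

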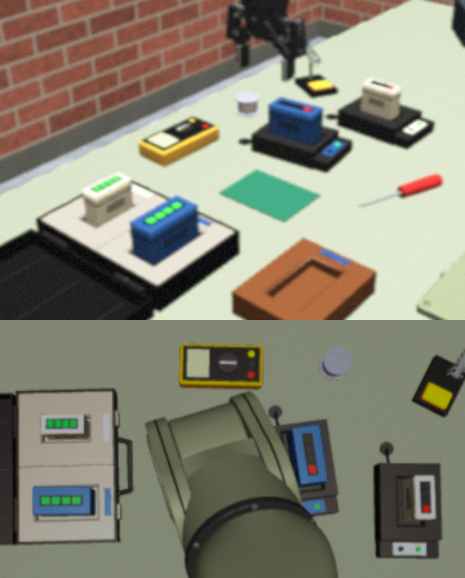

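All four packs are upright and fully seated: charged (green) in the case, flat (red) in the chargers. The mat is clear and the multimeter has not moved.

```bash
python3 -c "
from bench import ctrl; print(ctrl.close_job())"
```

```text
the job is handed in; nothing more can be done
None
```

The job is done and handed in at about 38 s: both charged packs are in their matching case trays, both flat packs are in their own chargers, all upright and fully down, and the multimeter was left untouched.

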